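# Line up the pie weight jars on the rail

## Robot

A 6-joint arm with a two-finger parallel gripper is mounted at the origin on the work surface. World frame = base frame: x ahead of the robot, y to its left, z up, the work surface at z = 0. Lengths are in m, angles in rad, forces in N, time in s.
With the tool pointing down it reaches from about 0.425 to 0.95 m from the base axis. Payload 3.5 kg.
Tool frame: the origin (TCP) lies at the very end of the fingers, on their centre line; the grasp point (between the pads) lies pinch_z behind it (pinch_z is the distance from the TCP to the grasp point, in m); z points along the fingers, y is the line along which they close (so a half turn about z gives the same grasp; the last joint's range is limited). The gripper opens to 85 mm and grips with 20 to 120 N. Pads are 22 mm wide; open, the fingers measure 114 mm over their backs; the gripper's body (76 mm by 85 mm) begins 54 mm behind the grasp point. The pads swing forward as they close: fully open they stand 13 mm farther back than shut.
Start: joints at [-1.433, 0.286, 1.577, -0, 1.279, -0.15], TCP at [0.192, -0.647, 0.192] pointing down, gripper open.
Joint ranges: [-2.77, 2.77], [-0.9, 2.22], [0.21, 2.48], [-1.53, 4.67], [0.24, 2.81], [-2.84, 2.84]. Speed limits (rad/s): [2.79, 2.79, 3.14, 3.14, 3.14, 3.14].

## Interface

Orientations are given as a unit quaternion [x, y, z, w].
In Python, from cell import state, get_image, finish_job, pinch_z gives the robot as it stands. The module is installed in compiled form; this text tells all that it offers.
- The arm moves only by the tool jog_arm, never from a script. Its argument "commands" is a list of rows, each an object with "xyz": the shift along the tool's x, y, z in mm, a list of three; "twist": the turn, a rotation vector about the tool's x, y, z in degrees, a list of three. In form: [{"xyz": [x, y, z], "twist": [wx, wy, wz]}, ...]. A call has 1 to 10 rows; each row shifts and turns the commanded pose from where the row before left it, along the tool's axes as they then stand; what a row does not reach is not made up. A row lasts 1/8 s, in which the tool goes at most 62.5 mm and 10.7 degrees, less where a joint would pass 70% of its speed; a pose out of reach is approached as far as the arm can. A call with a gripper value outside its range is refused whole. "jaw" is the opening, from 0 (shut) to 1 (fully open), set as the call begins (left out, the last holds). The fingers move at their own pace and stop on an object; "force" is the grip in N (left out, the last holds). Time passes only in rows, so rows that do not move let the fingers close. It gives the time, the measured TCP pose, the force, the opening and the grip force at its end, in the units of the state.
- state(): the state, without advancing time (a new reading comes with each control period).
- get_image(name): name is "side" or "top"; returns a dict with "img" (420x560x3 uint8, blue, green, red), "z_map" (420x560 float32, m along the optical axis (not along the pixel's ray), 0 where there is no reading), "fov_y" (degrees; the focal length in pixels is half the picture's height over the tangent of half this angle, whatever the lens; pixels are square), "cx", "cy" (the principal point, pixels), "distortion" ([k1, k2, p1, p2, k3] as OpenCV has them; the pictures are not rectified), "origin" and "orientation" of the camera in the world. Camera axes: x right, y up, looking along -z (the intrinsics and any distortion apply to the point x, -y, -z); pixel columns grow to the right and rows downward; lengths in m; the calibration is good to about 2 mm. A picture is of the moment at which its call begins.
- finish_job(): hands the job in; it is judged then, once.
The state is a dict: "clock": time; "q": joint angles; "qvel": joint speeds; "joint_torque": joint torques, N m; "position": TCP position; "ee_rot": TCP orientation; "force": force on the tool from outside, world axes, zero at the start; "torque": the same for the moment, N m; "grip_width": finger opening in m; "grip_force": force on a finger pad.
Only numpy, scipy, OpenCV 4.12 (cv2) and the standard library are available. Lean on these libraries where they do the work, as an engineer would, in place of code of your own. Each camera call takes 0.05 s, during which the arm holds its last target. There are 200 camera calls.

## Task

Put the four ceramic pie weight jars away on the wooden rail in order of height, each standing in the middle of its own round cork mark: the shortest at the end nearest the turntable, then step by step up to the tallest at the other end. Keep the jars upright and set them down rather than dropping them.

Things in the scene. Friction and masses are not known exactly. Their poses are not given: they have to be found in the camera images.
- jar_small: The shortest of four white ceramic jars with a cork stopper, a loose upright round jar 36 mm in diameter and 55 mm tall in all: straight ceramic wall from the foot to 43 mm, above it a 12 mm high cork about 27 mm across, fixed in the jar. Origin at the centre of its underside, z up. Mass 0.07 to 0.48 kg; grasp it by the ceramic wall.
- jar_medium: The second shortest of four white ceramic jars with a cork stopper, a loose upright round jar 44 mm in diameter and 75 mm tall in all: straight ceramic wall from the foot to 63 mm, above it a 12 mm high cork about 35 mm across, fixed in the jar. Origin at the centre of its underside, z up. Mass 0.07 to 0.48 kg; grasp it by the ceramic wall.
- jar_large: The second tallest of four white ceramic jars with a cork stopper, a loose upright round jar 52 mm in diameter and 95 mm tall in all: straight ceramic wall from the foot to 83 mm, above it a 12 mm high cork about 43 mm across, fixed in the jar. Origin at the centre of its underside, z up. Mass 0.07 to 0.48 kg; grasp it by the ceramic wall.
- jar_tall: The tallest of four white ceramic jars with a cork stopper, a loose upright round jar 60 mm in diameter and 115 mm tall in all: straight ceramic wall from the foot to 103 mm, above it a 12 mm high cork about 51 mm across, fixed in the jar. Origin at the centre of its underside, z up. Mass 0.07 to 0.48 kg; grasp it by the ceramic wall.
- mark_1: Round cork mark, 72 mm in diameter with a dark rim, inlaid flush in the rail, at the rail's left end (greatest y). Origin at its centre on the rail's upper surface, 14 mm above the work surface; z up, y along the rail to the robot's left, x across the rail, away from the robot. The four marks stand 80 mm apart in a straight row.
- mark_2: Round cork mark, 72 mm in diameter with a dark rim, inlaid flush in the rail, second from the rail's left end. Origin at its centre on the rail's upper surface, 14 mm above the work surface; z up, y along the rail to the robot's left, x across the rail, away from the robot. The four marks stand 80 mm apart in a straight row.
- mark_3: Round cork mark, 72 mm in diameter with a dark rim, inlaid flush in the rail, third from the left end. Origin at its centre on the rail's upper surface, 14 mm above the work surface; z up, y along the rail to the robot's left, x across the rail, away from the robot. The four marks stand 80 mm apart in a straight row.
- mark_4: Round cork mark, 72 mm in diameter with a dark rim, inlaid flush in the rail, at the rail's right end (least y). Origin at its centre on the rail's upper surface, 14 mm above the work surface; z up, y along the rail to the robot's left, x across the rail, away from the robot. The four marks stand 80 mm apart in a straight row.
- rail: Fixed board of olive wood carrying the four marks: 320 mm long, 90 mm deep, 14 mm high, plus an 8 mm thick lip along its far edge, rising 8 mm above it. It lies roughly crosswise before the robot, turned by up to 0.18 rad. Origin at the middle of its underside; y along it to the robot's left, x across it, away from the robot. The marks lie on its centre line.
- turntable: Fixed round cake turntable, aluminium disc 160 mm wide, top 49 mm high; origin under its centre, on the work surface. It stands left or right of the rail; the rail's end on that side (same sign of y) is nearest it. A dark pepper mill (48 mm wide, 132 mm tall) and a steel shaker (52 mm, 94 mm) stand among the jars, all 100 mm or more apart centre to centre, neighbours mainly along y.
Mind the look-alikes: they are no part of the job. What is shaped like the jar_medium but purple is not meant.

How it is judged:
At the end, for the whole second after the job is handed in: Each jar stands upright (within 0.08 rad), released and at rest on the rail, its centre within 12 mm of the centre of its own mark, in order of height with the shortest on the end mark on the turntable's side and the tallest on the opposite end mark (((world y of turntable above 0 m and horizontal distance between jar_small and mark_1 below 0.012 m and horizontal distance between jar_medium and mark_2 below 0.012 m and horizontal distance between jar_large and mark_3 below 0.012 m and horizontal distance between jar_tall and mark_4 below 0.012 m) or (world y of turntable below 0 m and horizontal distance between jar_small and mark_4 below 0.012 m and horizontal distance between jar_medium and mark_3 below 0.012 m and horizontal distance between jar_large and mark_2 below 0.012 m and horizontal distance between jar_tall and mark_1 below 0.012 m)) and z of jar_small in the frame of mark_1 between -0.004 and 0.004 m and angle between each of jar_small, jar_medium, jar_large, jar_tall's own z axis and vertical below 0.08 rad and linear speed of each of jar_small, jar_medium, jar_large, jar_tall below 0.02 m/s and contact force between each of jar_small, jar_medium, jar_large, jar_tall and the fingers below 0.05 N and z of jar_medium in the frame of mark_1 between -0.004 and 0.004 m and z of jar_large in the frame of mark_1 between -0.004 and 0.004 m and z of jar_tall in the frame of mark_1 between -0.004 and 0.004 m); the robot touches nothing.
It fails at once if a jar is tipped over (angle between any of jar_small, jar_medium, jar_large, jar_tall's own z axis and vertical above 0.6 rad).
It fails at once if a jar is dropped: let go with its foot more than 20 mm above the rail ((height (world z) of jar_small above 0.034 m and contact force between jar_small and the fingers below 0.01 N) or (height (world z) of jar_medium above 0.034 m and contact force between jar_medium and the fingers below 0.01 N) or (height (world z) of jar_large above 0.034 m and contact force between jar_large and the fingers below 0.01 N) or (height (world z) of jar_tall above 0.034 m and contact force between jar_tall and the fingers below 0.01 N)).
It also fails if it takes over 99 s, if anything falls off the work surface, if the arm or the gripper's body presses on something with over 40 N, if the wrist force passes 120 N, or if a joint passes its speed limit or range.

## Working session

There is one attempt and no reset: what is moved stays moved. The work goes in short steps, Python scripts to look and compute and a tool call to move; the robot and the scene stay as the last step left them, time stands still between calls to the robot, and variables do not carry over. Pictures are saved under pics/ and viewed, at most 14 in all, crops included, and the job is handed in when it is done.

Besides the shell and the picture viewer there is one more tool, called after ">>>" as a command line: name --argument value ..., lists and objects as JSON in quotes. jog_arm: Moves the arm, as the interface text tells. Its arguments: {"type":"object","properties":{"commands":{"type":"array"},"jaw":{"type":"number"},"force":{"type":"number"}},"required":["commands"]}

```bash
mkdir -p pics
cat > h.py <<'E'
import numpy as np, cv2
from cell import *
from scipy.spatial.transform import Rotation as R
def pts(d):
    h,w=d["z_map"].shape; f=h/2/np.tan(np.radians(d["fov_y"])/2)
    K=np.array([[f,0,d["cx"]],[0,f,d["cy"]],[0,0,1.]])
    uv=np.stack(np.meshgrid(np.arange(w),np.arange(h)),-1).reshape(-1,1,2).astype(float)
    n=cv2.undistortPoints(uv,K,np.array(d["distortion"],float)).reshape(h,w,2)
    z=d["z_map"]; c=np.stack([n[...,0]*z,-n[...,1]*z,-z],-1)
    p=R.from_quat(d["orientation"]).apply(c.reshape(-1,3)).reshape(h,w,3)+d["origin"]
    p[z<=0]=np.nan
    return p
E
python3 - <<'E'
from h import *
print(state(),pinch_z)
for n in("top","side"):
    d=get_image(n); cv2.imwrite(f"pics/{n}0.png",d["img"]); np.save(n+"0.npy",pts(d)); print(n,d["origin"],d["orientation"],d["fov_y"],d["distortion"])
E
```

```text
{'clock': 0.0, 'q': array([-1.43301487e+00,  2.87218955e-01,  1.57818349e+00, -2.21201115e-05,
        1.27853879e+00, -1.49996550e-01]), 'qvel': array([-0.00040976,  0.0016431 ,  0.00027226, -0.00198415, -0.00054933,
        0.00015483]), 'joint_torque': array([-1.77357292e-04, -4.05985630e+01, -2.92626679e+01, -1.77395177e-04,
        5.78504551e-03, -2.88679454e-07]), 'position': array([ 0.19150242, -0.64649664,  0.19090821]), 'ee_rot': array([ 9.89664685e-01,  1.43396068e-01, -3.41511668e-06, -1.17433477e-03]), 'force': array([-0.38377831, -1.17062307, -0.13130828]), 'torque': array([ 0.00270393, -0.03192471, -0.00470871]), 'grip_force': 0.0, 'grip_width': 0.08548712241036223} 0.0187
top [0.35580285 0.02389781 1.15283835] [ 0.03941616 -0.05209345 -0.69571395  0.7153424 ] 43.11365806979469 [-0.11407066  0.          0.          0.          0.        ]
side [0.45650829 0.72346417 0.78013583] [-0.02063102  0.37639623  0.92591797 -0.02400331] 49.02197380593689 [-0.1087035  0.         0.         0.         0.       ]
```

View pics/top0.png

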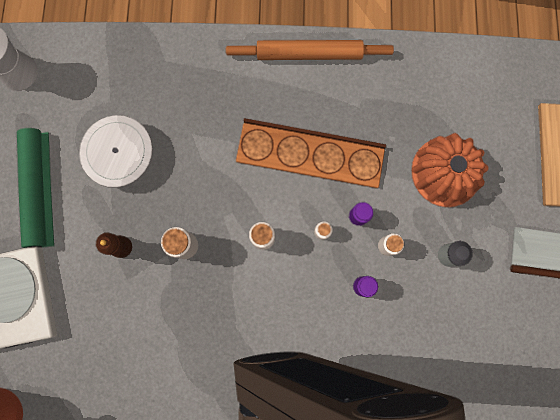

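View pics/side0.png

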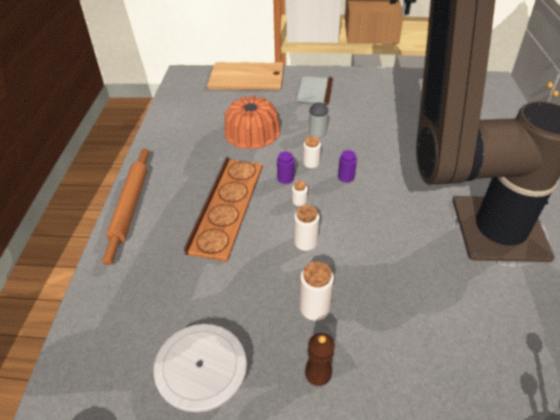

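The top view shows the turntable at (115,150), left of the rail, so small goes to mark_1 (257,144), and the other marks are at (293,151), (329,157) and (364,164). White jars, by size: tall (175,242), large (262,234), small (323,230), medium (394,244). The medium candidates are white with a cork stopper at (394,244) and purple at (361,213) and (366,287). The white one fits. I'll measure and confirm with one enlarged crop.

Run:
```python
from h import *
T=np.load("top0.npy");S=np.load("side0.npy"); im=cv2.imread("pics/top0.png")
cv2.imwrite("pics/crop.png",cv2.resize(im[110:310,220:480],None,fx=3,fy=3,interpolation=2)[:600,:780])
A=np.concatenate([T.reshape(-1,3),S.reshape(-1,3)]); A=A[~np.isnan(A[:,0])]
def mec(P): c,r=cv2.minEnclosingCircle(P[:,:2].astype(np.float32)); return np.round(c,4),round(r,4)
for n,(u,v),h,w in(("tall",(175,242),.115,.03),("large",(262,234),.095,.026),("small",(323,230),.055,.018),("medium",(394,244),.075,.022),("purpA",(361,213),0,.022),("purpB",(366,287),0,.022),("mill",(105,242),0,.03),("shaker",(459,253),0,.03)):
    c=T[v,u]
    for src in (T,S):
        P=src.reshape(-1,3);P=P[~np.isnan(P[:,0])]
        N=P[np.linalg.norm(P[:,:2]-c[:2],axis=1)<.055]; N=N[N[:,2]>.02]; zt=np.percentile(N[:,2],98)
        Q=N[N[:,2]>zt-.006]; print(n,c.round(3),"ztop",zt.round(4),"top:",mec(Q),len(Q),Q.mean(0).round(4))
# marks
hsv=cv2.cvtColor(im,cv2.COLOR_BGR2HSV)
for u,v in((257,144),(293,151),(329,157),(364,164)): print("mark",T[v,u].round(4))
# rail top surface
m=(abs(T[...,2]-.014)<.005); mm=np.zeros(m.shape,np.uint8); mm[115:195,230:392]=m[115:195,230:392]
n,l,s,cc=cv2.connectedComponentsWithStats(mm); k=1+s[1:,4].argmax(); P=T[l==k]; print("rail",s[k],cv2.minAreaRect(P[:,:2].astype(np.float32)),P[:,2].mean())
P=T[100:210,60:170].reshape(-1,3);P=P[abs(P[:,2]-.049)<.01];print("turntable",mec(P))
P=T.reshape(-1,3);print("table z",np.nanmedian(P[:,2]))
```

```text
tall [0.429 0.223 0.116] ztop 0.1182 top: (array([0.4314, 0.2246]), 0.0262) 500 [0.4315 0.2243 0.1149]
tall [0.429 0.223 0.116] ztop 0.1171 top: (array([0.429 , 0.2267]), 0.0271) 552 [0.4289 0.2281 0.1151]
large [0.452 0.054 0.092] ztop 0.0984 top: (array([0.4532, 0.0543]), 0.0217) 322 [0.4532 0.0539 0.0952]
large [0.452 0.054 0.092] ztop 0.0972 top: (array([0.4503, 0.0568]), 0.0231) 263 [0.4504 0.0588 0.0954]
small [ 0.467 -0.071  0.057] ztop 0.0583 top: (array([ 0.4703, -0.0736]), 0.013) 103 [ 0.4703 -0.0729  0.0553]
small [ 0.467 -0.071  0.057] ztop 0.0571 top: (array([ 0.4675, -0.0706]), 0.0151) 86 [ 0.4676 -0.07    0.0551]
medium [ 0.441 -0.216  0.077] ztop 0.078 top: (array([ 0.4429, -0.2179]), 0.0178) 210 [ 0.4434 -0.2174  0.0752]
medium [ 0.441 -0.216  0.077] ztop 0.0757 top: (array([ 0.4406, -0.2149]), 0.0189) 106 [ 0.4404 -0.2124  0.0739]
purpA [ 0.502 -0.147  0.08 ] ztop 0.0785 top: (array([ 0.5076, -0.1522]), 0.0177) 203 [ 0.5074 -0.1523  0.0753]
purpA [ 0.502 -0.147  0.08 ] ztop 0.0778 top: (array([ 0.5037, -0.1508]), 0.0194) 118 [ 0.5048 -0.1496  0.0757]
purpB [ 0.352 -
[... 292 characters left out ...]
238 0.3615 0.1276]
mill [0.424 0.358 0.128] ztop 0.1305 top: (array([0.419 , 0.3659]), 0.0075) 50 [0.421  0.3665 0.1295]
shaker [ 0.424 -0.346  0.095] ztop 0.0954 top: (array([ 0.4259, -0.3528]), 0.0187) 196 [ 0.4255 -0.3527  0.0923]
shaker [ 0.424 -0.346  0.095] ztop 0.0942 top: (array([ 0.4234, -0.3459]), 0.0192) 81 [ 0.4221 -0.3466  0.0921]
mark [0.6565 0.0732 0.0184]
mark [ 0.6441 -0.0062  0.0149]
mark [ 0.6328 -0.0855  0.0164]
mark [ 0.6199 -0.1631  0.0152]
rail [ 236  121  149   67 5643] ((0.6395673751831055, -0.04523886740207672), (0.3193783760070801, 0.0958767980337143), 81.00091552734375) 0.014475805215320069
turntable (array([0.6279, 0.3766]), 0.0809)
table z 0.00034690262361347646
```

View pics/crop.png

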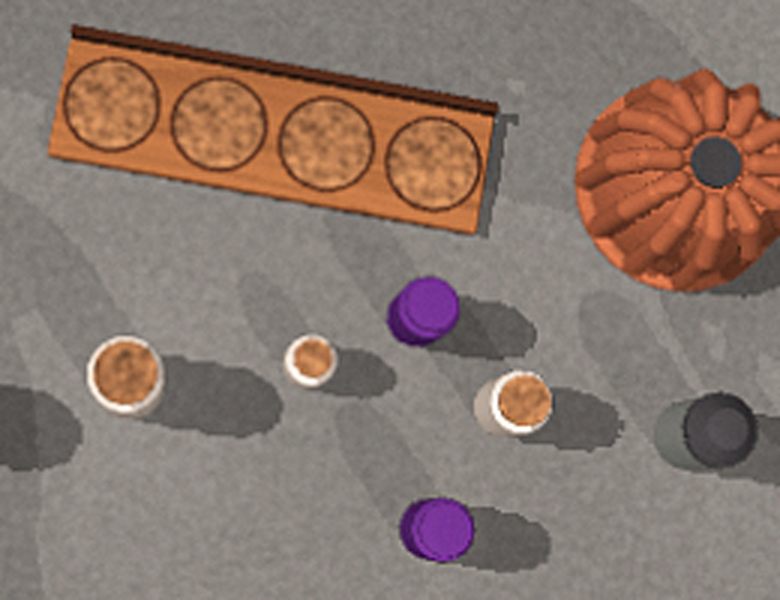

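The crop confirms it: the white jar with a cork stopper at crop (520,402) is jar_medium, and the purple ones at (425,310) and (438,530) are look-alikes. I'll work with the tool's y axis across the rail. Next I turn the tool and fit the marks in both cameras.

>>> jog_arm --commands '[{"xyz": [0, 0, 0], "twist": [0, 0, -9.23]}, {"xyz": [0, 0, 0], "twist": [0, 0, -9.23]}, {"xyz": [0, 0, 0], "twist": [0, 0, -9.23]}, {"xyz": [0, 0, 0], "twist": [0, 0, -9.23]}, {"xyz": [0, 0, 0], "twist": [0, 0, -9.23]}, {"xyz": [0, 0, 0], "twist": [0, 0, -9.23]}, {"xyz": [0, 0, 0], "twist": [0, 0, -9.23]}, {"xyz": [0, 0, 0], "twist": [0, 0, 0]}]' --jaw 0.75 --force 50

```text
clock: 1.1
position: [0.1915, -0.6468, 0.1916]
ee_rot: [0.76, 0.649, 0.0, -0.001]
force: [-0.5, -0.0, 0.8]
grip_width: 0.0638
grip_force: 0.0
```

```bash
cat >> h.py <<'E'
def delta(x,y,z):
    s=state(); r=R.from_quat(s["ee_rot"]); print("t",s["clock"].__round__(2),"pos",s["position"].round(4),"tool y hdg",np.degrees(np.arctan2(*r.as_matrix()[1::-1,1])).round(2),"tilt",np.degrees(np.arccos(-r.as_matrix()[2,2])).round(2))
    print("delta mm",(r.inv().apply(np.array([x,y,z])-s["position"])*1000).round(1))
E
python3 - <<'E'
from h import *
# marks: line fit through disc centroids in both cameras (cork colour vs dark rim)
for n,seeds in(("top",((257,144),(293,151),(329,157),(364,164))),("side",((241,171),(233,191),(223,215),(213,241))[::-1])):
    P=np.load(n+"0.npy"); im=cv2.imread(f"pics/{n}0.png"); g=cv2.cvtColor(im,cv2.COLOR_BGR2GRAY).astype(float)
    Z=P[...,2]
    for u,v in seeds:
        # refine: maximise rim darkness of 35 mm ring around c
        c0=P[v,u,:2]; best=None
        N=P.reshape(-1,3); ok=(np.linalg.norm(N[:,:2]-c0,axis=1)<.05); Q=N[ok,:2]; G=g.reshape(-1)[ok]
        for dx in np.arange(-8,8.1,1):
            for dy in np.arange(-8,8.1,1):
                c=c0+np.array([dx,dy])/1000; r=np.linalg.norm(Q-c,axis=1); s=G[abs(r-.0355)<.0013].mean()
                if best is None or s<best[0]: best=(s,c)
        print(n,best[1].round(4),round(best[0]))
delta(.469,-.072,.15)
E
```

```text
top [0.6575 0.0732] 83
top [ 0.6441 -0.0052] 86
top [ 0.6318 -0.0845] 85
top [ 0.6199 -0.1631] 83
side [0.655  0.0751] 113
side [ 0.6424 -0.0037] 112
side [ 0.6305 -0.0823] 114
side [ 0.6177 -0.1616] 117
t 1.1 pos [ 0.1915 -0.6468  0.1916] tool y hdg -9.01 tilt 0.07
delta mm [611.1 184.1  42.2]
```

>>> jog_arm --commands '[{"xyz": [50, 15, 0], "twist": [0, 0, 0]}, {"xyz": [58, 17, 0], "twist": [0, 0, 0]}, {"xyz": [58, 17, 0], "twist": [0, 0, 0]}, {"xyz": [58, 17, 0], "twist": [0, 0, 0]}, {"xyz": [58, 17, 0], "twist": [0, 0, 0]}, {"xyz": [58, 17, 0], "twist": [0, 0, 0]}, {"xyz": [58, 17, 0], "twist": [0, 0, 0]}, {"xyz": [58, 17, 0], "twist": [0, 0, 0]}, {"xyz": [58, 17, 0], "twist": [0, 0, 0]}, {"xyz": [50, 15, 0], "twist": [0, 0, 0]}]'

```text
clock: 2.35
position: [0.4433, -0.1136, 0.1924]
ee_rot: [0.761, 0.649, 0.0, 0.0]
force: [0.8, -0.6, 0.4]
grip_width: 0.0643
grip_force: 0.0
```

>>> jog_arm --commands '[{"xyz": [30, 11, 0], "twist": [0, 0, 0]}, {"xyz": [17, 8, 0], "twist": [0, 0, 0]}, {"xyz": [0, 0, 0], "twist": [0, 0, 0]}, {"xyz": [0, 0, 0], "twist": [0, 0, 0]}]'

```text
clock: 2.85
position: [0.4685, -0.0726, 0.1921]
ee_rot: [0.76, 0.65, -0.0, -0.0]
force: [0.1, 0.3, 0.1]
grip_width: 0.0641
grip_force: 0.0
```

```bash
python3 -c "
from h import *
delta(.469,-.072,.010)"
```

```text
t 2.85 pos [ 0.4685 -0.0726  0.1921] tool y hdg -8.98 tilt 0.03
delta mm [  0.7   0.4 182.1]
```

>>> jog_arm --commands '[{"xyz": [0.5, 0.5, 35], "twist": [0, 0, 0]}, {"xyz": [0, 0, 45], "twist": [0, 0, 0]}, {"xyz": [0, 0, 45], "twist": [0, 0, 0]}, {"xyz": [0, 0, 35], "twist": [0, 0, 0]}, {"xyz": [0, 0, 22], "twist": [0, 0, 0]}, {"xyz": [0, 0, 0], "twist": [0, 0, 0]}, {"xyz": [0, 0, 0], "twist": [0, 0, 0]}]'

```text
clock: 3.72
position: [0.4702, -0.0727, 0.0114]
ee_rot: [0.76, 0.65, 0.0, 0.001]
force: [0.2, 0.1, -0.1]
grip_width: 0.0641
grip_force: 0.0
```

>>> jog_arm --commands '[{"xyz": [0, 0, 0], "twist": [0, 0, 0]}, {"xyz": [0, 0, 0], "twist": [0, 0, 0]}, {"xyz": [0, 0, 0], "twist": [0, 0, 0]}, {"xyz": [0, 0, 0], "twist": [0, 0, 0]}, {"xyz": [0, 0, 0], "twist": [0, 0, 0]}, {"xyz": [0, 0, 0], "twist": [0, 0, 0]}, {"xyz": [0, 0, 0], "twist": [0, 0, 0]}, {"xyz": [0, 0, 0], "twist": [0, 0, 0]}]' --jaw 0.2 --force 50

```text
clock: 4.72
position: [0.4703, -0.0721, 0.0117]
ee_rot: [0.76, 0.65, 0.0, 0.001]
force: [-2.2, 0.2, 5.6]
grip_width: 0.0237
grip_force: 48.8
```

```bash
python3 -c "
from h import *
delta(.656,.074,.024); s=state(); print(s['grip_width'],s['grip_force'],s['force'])
d=get_image('side'); cv2.imwrite('pics/s1.png',d['img'][100:300,200:440].repeat(2,0).repeat(2,1))"
```

```text
t 4.72 pos [ 0.4703 -0.0721  0.0117] tool y hdg -8.88 tilt 0.08
delta mm [173.  161.  -12.2]
0.023670936437777224 48.8276321743615 [-2.2382894   0.21808162  5.64084466]
```

View pics/s1.png

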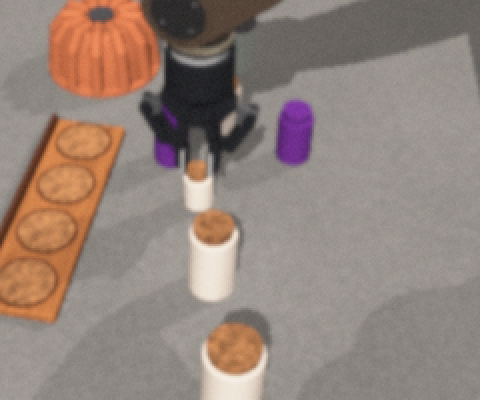

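The fingers closed to 23.7 mm, less than the 36 mm wall. In the view they look to be at the cork or beside it (crop 198,170). Checking depth.

Run:
```python
from h import *
for n in("side","top"):
    d=get_image(n); P=pts(d); im=d["img"].astype(int)
    m=(abs(P[...,0]-.47)<.06)&(abs(P[...,1]+.07)<.06)&(P[...,2]>.008)&(P[...,2]<.1)
    hsv=cv2.cvtColor(d["img"],cv2.COLOR_BGR2HSV).astype(int)
    white=m&(hsv[...,1]<45)&(hsv[...,2]>190); cork=m&(hsv[...,0]<20)&(hsv[...,1]>90)&(hsv[...,2]>90)
    other=m&~white&~cork&(abs(P[...,1]+.07)<.03)
    for k,q in(("white",white),("cork",cork),("grey",other)):
        if q.any(): print(n,k,q.sum(),P[q].min(0).round(4),P[q].max(0).round(4),P[q].mean(0).round(4))
    if n=="side": cv2.imwrite('pics/s2.png',cv2.resize(d['img'][150:215,260:340],None,fx=8,fy=8,interpolation=2))
```

```text
side white 174 [ 0.4535 -0.0699  0.008 ] [ 0.4849 -0.0518  0.0534] [ 0.4681 -0.0581  0.0285]
side cork 86 [ 0.4614 -0.0847  0.0468] [ 0.4827 -0.0562  0.0621] [ 0.4715 -0.0688  0.0552]
side grey 245 [ 0.4308 -0.0833  0.0112] [ 0.5119 -0.0544  0.0999] [ 0.4708 -0.0647  0.0734]
```

View pics/s2.png

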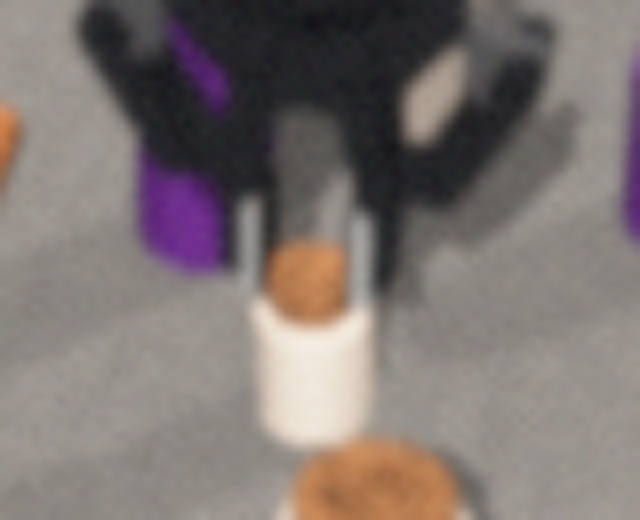

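Run:
```python
from h import *
print(pinch_z, state()["grip_width"],state()["position"])
d=get_image("side"); P=pts(d)
for u in (291,305,308):
    for v in range(172,204,2): print(u,v,P[v,u].round(3),d["img"][v,u])
```

```text
0.0187 0.02378141619210371 [ 0.47025718 -0.07206716  0.01168557]
291 172 [ 0.487 -0.062  0.099] [36 33 34]
291 174 [ 0.487 -0.066  0.09 ] [80 80 81]
291 176 [ 0.487 -0.064  0.085] [135 134 139]
291 178 [ 0.487 -0.062  0.081] [142 141 143]
291 180 [ 0.487 -0.064  0.073] [138 140 143]
291 182 [ 0.487 -0.063  0.068] [141 141 145]
291 184 [ 0.487 -0.066  0.059] [143 147 150]
291 186 [ 0.487 -0.065  0.054] [146 152 157]
291 188 [ 0.489 -0.116  0.   ] [164 174 186]
291 190 [ 0.489 -0.107  0.001] [160 171 181]
291 192 [ 0.489 -0.102 -0.001] [150 158 167]
291 194 [ 0.488 -0.093  0.001] [146 153 163]
291 196 [ 0.488 -0.085  0.002] [147 153 162]
291 198 [ 0.488 -0.077  0.003] [138 145 153]
291 200 [ 0.487 -0.073  0.001] [134 142 148]
291 202 [ 0.487 -0.066  0.001] [132 137 146]
305 172 [ 0.456 -0.057  0.105] [47 46 44]
305 174 [ 0.455 -0.056  0.1  ] [48 46 45]
305 176 [ 0.455 -0.057  0.092] [92 92 93]
305 178 [ 0.455 -0.059  0.085] [145 147 148]
305 180 [ 0.455 -0.058  0.08 ] [152 151 155]
305 182 [ 0.455 -0.059  0.072] [154 154 157]
305 184 [ 0.455 -0.059  0.067] [148 151 153]
305 186 [ 0.455
[... 385 characters left out ...]
194]
308 172 [ 0.449 -0.056  0.106] [36 36 33]
308 174 [ 0.449 -0.058  0.098] [40 37 35]
308 176 [ 0.449 -0.057  0.093] [39 38 37]
308 178 [ 0.448 -0.061  0.083] [46 43 40]
308 180 [ 0.448 -0.062  0.076] [45 44 41]
308 182 [ 0.448 -0.062  0.07 ] [42 40 40]
308 184 [ 0.448 -0.062  0.064] [56 56 56]
308 186 [ 0.447 -0.125  0.   ] [77 79 83]
308 188 [ 0.447 -0.115  0.002] [102 106 109]
308 190 [ 0.447 -0.109  0.001] [116 122 127]
308 192 [ 0.447 -0.105 -0.002] [130 136 141]
308 194 [ 0.447 -0.094  0.002] [131 137 144]
308 196 [ 0.447 -0.087  0.002] [133 140 143]
308 198 [ 0.446 -0.079  0.003] [135 141 147]
308 200 [ 0.446 -0.071  0.003] [140 146 152]
308 202 [ 0.446 -0.067  0.001] [146 153 159]
```

The depth map shows the finger pads ending at z≈0.052, about 40 mm above the reported TCP (0.012). So only the top of the cork was held, and the reported TCP height is biased by about 40 mm. I'll release, go lower in steps while watching the force, and grip again.

>>> jog_arm --commands '[{"xyz": [0, 0, 0], "twist": [0, 0, 0]}, {"xyz": [0, 0, 0], "twist": [0, 0, 0]}, {"xyz": [0, 0, 0], "twist": [0, 0, 0]}, {"xyz": [0, 0, 0], "twist": [0, 0, 0]}, {"xyz": [0, 0, 10], "twist": [0, 0, 0]}, {"xyz": [0, 0, 10], "twist": [0, 0, 0]}, {"xyz": [0, 0, 0], "twist": [0, 0, 0]}, {"xyz": [0, 0, 0], "twist": [0, 0, 0]}]' --jaw 0.7

```text
clock: 5.92
position: [0.4694, -0.0717, -0.0099]
ee_rot: [0.76, 0.65, -0.0, -0.0]
force: [0.3, 0.4, 0.3]
grip_width: 0.0597
grip_force: 0.0
```

```bash
cat >> h.py <<'E'
def pads():
    d=get_image("side"); P=pts(d); s=state(); r=R.from_quat(s["ee_rot"]); L=r.inv().apply((P.reshape(-1,3)-s["position"]))
    h=cv2.cvtColor(d["img"],cv2.COLOR_BGR2HSV).reshape(-1,3); g=(h[:,1]<25)&(h[:,2]>100)&(h[:,2]<190)&(abs(L[:,0])<.025)&(abs(L[:,1])<.06)&(L[:,2]<.02)&(P.reshape(-1,3)[:,2]>.008)
    for sgn in(1,-1):
        q=L[g&(L[:,1]*sgn>0)]
        if len(q): print("pad",sgn,len(q),"tool y",np.percentile(q[:,1],[5,50,95]).round(4),"z",np.percentile(q[:,2],[2,50,98]).round(4))
    return d
E
python3 - <<'E'
from h import *
d=pads(); delta(.47,-.072,-.022); print(state()["force"])
cv2.imwrite('pics/s3.png',cv2.resize(d['img'][150:215,260:340],None,fx=8,fy=8,interpolation=2))
E
```

```text
pad 1 44 tool y [0.0303 0.0349 0.0557] z [-0.2165 -0.0703 -0.0484]
pad -1 60 tool y [-0.0527 -0.0335 -0.024 ] z [-0.2193 -0.0746 -0.0471]
t 5.97 pos [ 0.4696 -0.0718 -0.0096] tool y hdg -8.9 tilt 0.01
delta mm [-0.1  0.4 12.4]
[0.51099428 0.06978542 0.03674358]
```

View pics/s3.png

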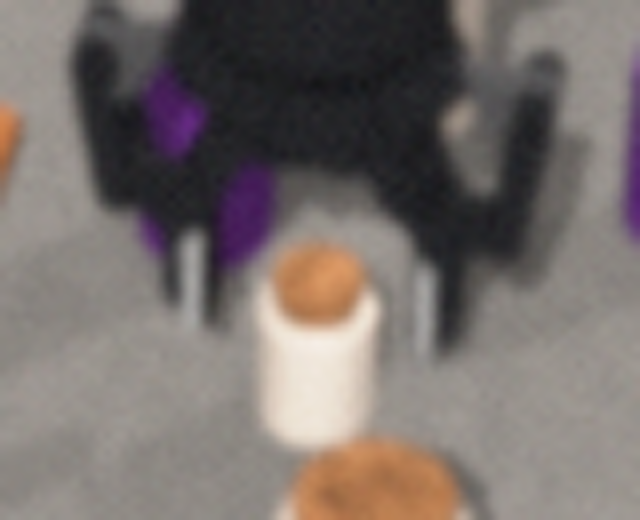

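The picture shows the open pads either side of the jar, ending about 0.047 above the reported TCP. That confirms the bias. Descending 16 mm and gripping.

>>> jog_arm --commands '[{"xyz": [0, 0, 6], "twist": [0, 0, 0]}, {"xyz": [0, 0, 5], "twist": [0, 0, 0]}, {"xyz": [0, 0, 4], "twist": [0, 0, 0]}, {"xyz": [0, 0, 0], "twist": [0, 0, 0]}, {"xyz": [0, 0, 0], "twist": [0, 0, 0]}]'

```text
clock: 6.6
position: [0.4696, -0.0718, -0.0247]
ee_rot: [0.76, 0.65, 0.0, 0.0]
force: [0.4, 0.1, 0.5]
grip_width: 0.06
grip_force: 0.0
```

>>> jog_arm --commands '[{"xyz": [0, 0, 0], "twist": [0, 0, 0]}, {"xyz": [0, 0, 0], "twist": [0, 0, 0]}, {"xyz": [0, 0, 0], "twist": [0, 0, 0]}, {"xyz": [0, 0, 0], "twist": [0, 0, 0]}, {"xyz": [0, 0, 0], "twist": [0, 0, 0]}, {"xyz": [0, 0, 0], "twist": [0, 0, 0]}]' --jaw 0.2

```text
clock: 7.35
position: [0.4699, -0.0719, -0.0242]
ee_rot: [0.76, 0.65, 0.0, 0.0]
force: [-1.2, 0.4, 5.1]
grip_width: 0.0344
grip_force: 50.2
```

Run:
```python
from h import *
d=pads(); delta(.656,.074,-.010); s=state(); print(s["force"],s["grip_width"],s["grip_force"])
```

```text
pad 1 44 tool y [0.0179 0.0218 0.0529] z [-0.2156 -0.0629 -0.0464]
pad -1 62 tool y [-0.0545 -0.0241 -0.0198] z [-0.2244 -0.08   -0.0449]
t 7.4 pos [ 0.4699 -0.0719 -0.0242] tool y hdg -8.9 tilt 0.04
delta mm [173.  161.3 -14.2]
[-0.99990903  0.33444289  5.69162081] 0.034368823920761786 50.22609163541347
```

Gripped on the wall (34.4 mm). Lifting and moving to mark_1.

>>> jog_arm --commands '[{"xyz": [0, 0, -15], "twist": [0, 0, 0]}, {"xyz": [0, 0, -30], "twist": [0, 0, 0]}, {"xyz": [0, 0, -30], "twist": [0, 0, 0]}, {"xyz": [15, 15, -20], "twist": [0, 0, 0]}, {"xyz": [30, 30, -10], "twist": [0, 0, 0]}, {"xyz": [40, 35, 0], "twist": [0, 0, 0]}, {"xyz": [40, 35, 0], "twist": [0, 0, 0]}, {"xyz": [30, 30, 0], "twist": [0, 0, 0]}, {"xyz": [18, 16, 0], "twist": [0, 0, 0]}, {"xyz": [0, 0, 0], "twist": [0, 0, 0]}]'

```text
clock: 8.65
position: [0.6557, 0.0753, 0.0801]
ee_rot: [0.759, 0.651, -0.0, -0.0]
force: [-0.0, -0.2, -0.2]
grip_width: 0.0341
grip_force: 50.1
```

>>> jog_arm --commands '[{"xyz": [0, 0, 20], "twist": [0, 0, 0]}, {"xyz": [0, 0, 30], "twist": [0, 0, 0]}, {"xyz": [0, 0, 20], "twist": [0, 0, 0]}, {"xyz": [0, 0, 10], "twist": [0, 0, 0]}, {"xyz": [0, 0, 0], "twist": [0, 0, 0]}, {"xyz": [0, 0, 0], "twist": [0, 0, 0]}]'

```text
clock: 9.4
position: [0.6563, 0.0741, 0.0015]
ee_rot: [0.76, 0.65, 0.001, 0.001]
force: [1.0, -1.3, -1.5]
grip_width: 0.0345
grip_force: 50.1
```

```bash
cat >> h.py <<'E'
def jar(c,h,rad=.06):
    for n in("top","side"):
        P=pts(get_image(n)).reshape(-1,3); d=np.linalg.norm(P[:,:2]-c,axis=1)
        h_=P[(d<rad)&(abs(P[:,2]-h)<.007)]
        if len(h_): print(n,len(h_),"circle",np.round(cv2.minEnclosingCircle(h_[:,:2].astype(np.float32))[0],4),"mean",h_.mean(0).round(4))
E
python3 - <<'E'
from h import *
delta(.656,.074,-.009); s=state(); print(s["force"],s["grip_width"],s["grip_force"])
d=get_image("side"); cv2.imwrite('pics/s4.png',cv2.resize(d['img'][150:300,150:350],None,fx=4,fy=4,interpolation=2))
P=pts(d); h=cv2.cvtColor(d["img"],cv2.COLOR_BGR2HSV); m=(h[...,1]<60)&(h[...,2]>190)&(abs(P[...,0]-.65)<.05)&(abs(P[...,1]-.08)<.05)
print(m.sum(),np.percentile(P[m],[1,50,99],axis=0).round(4))
E
```

```text
t 9.4 pos [0.6563 0.0741 0.0015] tool y hdg -8.91 tilt 0.12
delta mm [-0.2 -0.3 10.5]
[ 0.98859123 -1.26559313 -1.52346602] 0.0345201024042413 50.10952291544527
194 [[0.6425 0.0793 0.0286]
 [0.6554 0.0892 0.0533]
 [0.6712 0.0932 0.0708]]
```

View pics/s4.png

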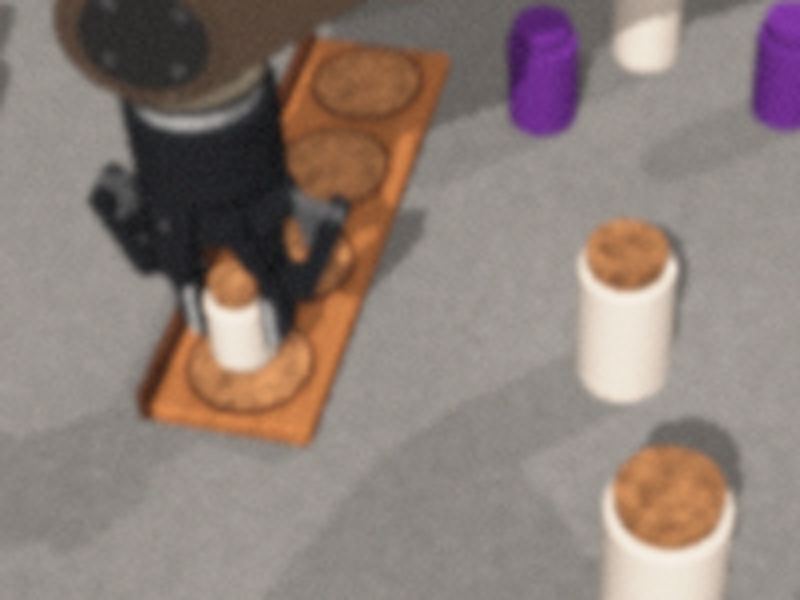

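The jar is held upright above mark_1 at crop (240,330), with its foot about 11 mm above the rail. Lowering.

>>> jog_arm --commands '[{"xyz": [0, 0, 4], "twist": [0, 0, 0]}, {"xyz": [0, 0, 3], "twist": [0, 0, 0]}, {"xyz": [0, 0, 2], "twist": [0, 0, 0]}, {"xyz": [0, 0, 1], "twist": [0, 0, 0]}, {"xyz": [0, 0, 0], "twist": [0, 0, 0]}, {"xyz": [0, 0, 0], "twist": [0, 0, 0]}]'

```text
clock: 10.2
position: [0.6554, 0.0742, -0.0096]
ee_rot: [0.76, 0.65, 0.0, 0.0]
force: [0.2, -1.1, -1.8]
grip_width: 0.0348
grip_force: 50.1
```

>>> jog_arm --commands '[{"xyz": [0, 0, 0.7], "twist": [0, 0, 0]}, {"xyz": [0, 0, 0.5], "twist": [0, 0, 0]}, {"xyz": [0, 0, 0], "twist": [0, 0, 0]}, {"xyz": [0, 0, 0], "twist": [0, 0, 0]}]'

```text
clock: 10.7
position: [0.6556, 0.0742, -0.0101]
ee_rot: [0.76, 0.65, 0.0, 0.0]
force: [-2.4, -0.5, 5.1]
grip_width: 0.0346
grip_force: 50.6
```

In contact. Releasing and retreating.

>>> jog_arm --commands '[{"xyz": [0, 0, 0], "twist": [0, 0, 0]}, {"xyz": [0, 0, 0], "twist": [0, 0, 0]}, {"xyz": [0, 0, 0], "twist": [0, 0, 0]}, {"xyz": [0, 0, 0], "twist": [0, 0, 0]}, {"xyz": [0, 0, -20], "twist": [0, 0, 0]}, {"xyz": [0, 0, -45], "twist": [0, 0, 0]}, {"xyz": [0, 0, -55], "twist": [0, 0, 0]}]' --jaw 0.72

```text
clock: 11.58
position: [0.6547, 0.0742, 0.1106]
ee_rot: [0.76, 0.65, -0.0, -0.0]
force: [0.4, 0.3, -0.4]
grip_width: 0.0615
grip_force: 0.0
```

>>> jog_arm --commands '[{"xyz": [-40, -20, 0], "twist": [0, 0, 0]}, {"xyz": [-50, -30, 0], "twist": [0, 0, 0]}, {"xyz": [-50, -30, 0], "twist": [0, 0, 0]}, {"xyz": [-50, -30, 0], "twist": [0, 0, 0]}, {"xyz": [-50, -25, 0], "twist": [0, 0, 0]}, {"xyz": [-40, -20, 0], "twist": [0, 0, 0]}, {"xyz": [-40, -11, 0], "twist": [0, 0, 0]}, {"xyz": [0, 0, 0], "twist": [0, 0, 0]}, {"xyz": [0, 0, 0], "twist": [0, 0, 0]}]'

```text
clock: 12.7
position: [0.4423, -0.2162, 0.1101]
ee_rot: [0.76, 0.65, 0.0, 0.001]
force: [-0.8, 0.4, 0.4]
grip_width: 0.0613
grip_force: 0.0
```

Run:
```python
from h import *
jar([.656,.074],.069,.04); delta(.4418,-.2165,-.020)
```

```text
top 136 circle [0.6567 0.072 ] mean [0.6561 0.0713 0.0685]
side 122 circle [0.6566 0.0751] mean [0.6548 0.0766 0.069 ]
t 12.8 pos [ 0.4423 -0.2155  0.1096] tool y hdg -8.83 tilt 0.04
delta mm [ -1.1  -0.5 129.6]
```

jar_small is placed within 2 mm. Now jar_medium.

>>> jog_arm --commands '[{"xyz": [-1, 0, 30], "twist": [0, 0, 0]}, {"xyz": [0, 0, 35], "twist": [0, 0, 0]}, {"xyz": [0, 0, 35], "twist": [0, 0, 0]}, {"xyz": [0, 0, 20], "twist": [0, 0, 0]}, {"xyz": [0, 0, 10], "twist": [0, 0, 0]}, {"xyz": [0, 0, 0], "twist": [0, 0, 0]}, {"xyz": [0, 0, 0], "twist": [0, 0, 0]}]'

```text
clock: 13.68
position: [0.4426, -0.2176, -0.0198]
ee_rot: [0.76, 0.65, 0.0, 0.001]
force: [-0.8, 0.9, -0.2]
grip_width: 0.0612
grip_force: 0.0
```

>>> jog_arm --commands '[{"xyz": [0, 0, 0], "twist": [0, 0, 0]}, {"xyz": [0, 0, 0], "twist": [0, 0, 0]}, {"xyz": [0, 0, 0], "twist": [0, 0, 0]}, {"xyz": [0, 0, 0], "twist": [0, 0, 0]}, {"xyz": [0, 0, 0], "twist": [0, 0, 0]}, {"xyz": [0, 0, 0], "twist": [0, 0, 0]}]' --jaw 0.3

```text
clock: 14.42
position: [0.4424, -0.2178, -0.0195]
ee_rot: [0.76, 0.65, 0.0, 0.001]
force: [-1.5, 0.9, 6.5]
grip_width: 0.043
grip_force: 51.4
```

Run:
```python
from h import *
delta(.6433,-.0045,-.008)
```

```text
t 14.43 pos [ 0.4424 -0.2178 -0.0195] tool y hdg -8.9 tilt 0.09
delta mm [241.8 165.5 -11.5]
```

>>> jog_arm --commands '[{"xyz": [0, 0, -15], "twist": [0, 0, 0]}, {"xyz": [0, 0, -30], "twist": [0, 0, 0]}, {"xyz": [0, 0, -35], "twist": [0, 0, 0]}, {"xyz": [0, 0, -25], "twist": [0, 0, 0]}, {"xyz": [20, 15, -5], "twist": [0, 0, 0]}, {"xyz": [40, 30, 0], "twist": [0, 0, 0]}, {"xyz": [50, 35, 0], "twist": [0, 0, 0]}, {"xyz": [50, 35, 0], "twist": [0, 0, 0]}, {"xyz": [45, 30, 0], "twist": [0, 0, 0]}, {"xyz": [37, 20, 0], "twist": [0, 0, 0]}]'

```text
clock: 15.68
position: [0.6431, -0.0018, 0.0893]
ee_rot: [0.76, 0.65, 0.0, 0.0]
force: [1.0, 0.2, -1.7]
grip_width: 0.0424
grip_force: 51.3
```

>>> jog_arm --commands '[{"xyz": [0, 0, 0], "twist": [0, 0, 0]}, {"xyz": [0, 0, 25], "twist": [0, 0, 0]}, {"xyz": [0, 0, 30], "twist": [0, 0, 0]}, {"xyz": [0, 0, 20], "twist": [0, 0, 0]}, {"xyz": [0, 0, 12], "twist": [0, 0, 0]}, {"xyz": [0, 0, 0], "twist": [0, 0, 0]}, {"xyz": [0, 0, 0], "twist": [0, 0, 0]}]'

```text
clock: 16.55
position: [0.6431, -0.0039, 0.0034]
ee_rot: [0.76, 0.65, 0.001, 0.001]
force: [0.5, 0.3, -2.0]
grip_width: 0.0431
grip_force: 51.5
```

Run:
```python
from h import *
delta(.6433,-.0045,-.0055)
```

```text
t 16.55 pos [ 0.6431 -0.0039  0.0034] tool y hdg -8.91 tilt 0.12
delta mm [-0.5  0.2  8.9]
```

>>> jog_arm --commands '[{"xyz": [0, 0, 4], "twist": [0, 0, 0]}, {"xyz": [0, 0, 3], "twist": [0, 0, 0]}, {"xyz": [0, 0, 1.5], "twist": [0, 0, 0]}, {"xyz": [0, 0, 0], "twist": [0, 0, 0]}, {"xyz": [0, 0, 0.7], "twist": [0, 0, 0]}, {"xyz": [0, 0, 0], "twist": [0, 0, 0]}, {"xyz": [0, 0, 0], "twist": [0, 0, 0]}]'

```text
clock: 17.42
position: [0.6422, -0.0036, -0.0055]
ee_rot: [0.76, 0.65, -0.0, -0.0]
force: [-5.2, 0.1, 7.3]
grip_width: 0.0428
grip_force: 52.3
```

In contact. Releasing and moving to jar_large.

>>> jog_arm --commands '[{"xyz": [0, 0, 0], "twist": [0, 0, 0]}, {"xyz": [0, 0, 0], "twist": [0, 0, 0]}, {"xyz": [0, 0, 0], "twist": [0, 0, 0]}, {"xyz": [0, 0, 0], "twist": [0, 0, 0]}, {"xyz": [0, 0, -20], "twist": [0, 0, 0]}, {"xyz": [0, 0, -45], "twist": [0, 0, 0]}, {"xyz": [0, 0, -55], "twist": [0, 0, 0]}]' --jaw 0.85

```text
clock: 18.3
position: [0.6415, -0.0036, 0.1144]
ee_rot: [0.76, 0.65, -0.0, -0.001]
force: [0.6, -0.5, -0.5]
grip_width: 0.0728
grip_force: 0.0
```

>>> jog_arm --commands '[{"xyz": [6, -35, 0], "twist": [0, 0, 0]}, {"xyz": [6, -45, 0], "twist": [0, 0, 0]}, {"xyz": [6, -45, 0], "twist": [0, 0, 0]}, {"xyz": [6, -40, 0], "twist": [0, 0, 0]}, {"xyz": [5, -32, 0], "twist": [0, 0, 0]}, {"xyz": [0, 0, 0], "twist": [0, 0, 0]}, {"xyz": [0, 0, 0], "twist": [0, 0, 0]}]'

```text
clock: 19.18
position: [0.4533, 0.0552, 0.1144]
ee_rot: [0.76, 0.65, 0.001, 0.001]
force: [-0.6, -0.2, 0.3]
grip_width: 0.0726
grip_force: 0.0
```

Run:
```python
from h import *
jar([.6433,-.0045],.089,.04); delta(.452,.0555,-.008)
```

```text
top 219 circle [ 0.6432 -0.0046] mean [ 0.6427 -0.0049  0.0885]
side 172 circle [ 0.6424 -0.0021] mean [6.415e-01 3.000e-04 8.890e-02]
t 19.27 pos [0.4533 0.0551 0.1138] tool y hdg -8.92 tilt 0.11
delta mm [  0.2  -1.6 121.8]
```

>>> jog_arm --commands '[{"xyz": [0, -1, 30], "twist": [0, 0, 0]}, {"xyz": [0, 0, 35], "twist": [0, 0, 0]}, {"xyz": [0, 0, 30], "twist": [0, 0, 0]}, {"xyz": [0, 0, 17], "twist": [0, 0, 0]}, {"xyz": [0, 0, 10], "twist": [0, 0, 0]}, {"xyz": [0, 0, 0], "twist": [0, 0, 0]}, {"xyz": [0, 0, 0], "twist": [0, 0, 0]}]'

```text
clock: 20.15
position: [0.452, 0.0555, -0.0083]
ee_rot: [0.76, 0.65, 0.001, 0.001]
force: [0.1, 0.9, -0.1]
grip_width: 0.0726
grip_force: 0.0
```

>>> jog_arm --commands '[{"xyz": [0, 0, 0], "twist": [0, 0, 0]}, {"xyz": [0, 0, 0], "twist": [0, 0, 0]}, {"xyz": [0, 0, 0], "twist": [0, 0, 0]}, {"xyz": [0, 0, 0], "twist": [0, 0, 0]}, {"xyz": [0, 0, 0], "twist": [0, 0, 0]}, {"xyz": [0, 0, 0], "twist": [0, 0, 0]}]' --jaw 0.35

```text
clock: 20.9
position: [0.4516, 0.0556, -0.0079]
ee_rot: [0.76, 0.65, 0.0, 0.0]
force: [-1.6, 0.8, 6.3]
grip_width: 0.0507
grip_force: 52.2
```

Run:
```python
from h import *
delta(.631,-.0834,.006)
```

```text
t 20.9 pos [ 0.4516  0.0556 -0.0079] tool y hdg -8.89 tilt 0.07
delta mm [-109.6  198.7  -13.7]
```

>>> jog_arm --commands '[{"xyz": [0, 0, -15], "twist": [0, 0, 0]}, {"xyz": [0, 0, -30], "twist": [0, 0, 0]}, {"xyz": [0, 0, -35], "twist": [0, 0, 0]}, {"xyz": [0, 0, -25], "twist": [0, 0, 0]}, {"xyz": [-10, 20, -5], "twist": [0, 0, 0]}, {"xyz": [-20, 35, 0], "twist": [0, 0, 0]}, {"xyz": [-22, 40, 0], "twist": [0, 0, 0]}, {"xyz": [-22, 40, 0], "twist": [0, 0, 0]}, {"xyz": [-20, 37, 0], "twist": [0, 0, 0]}, {"xyz": [-16, 27, 0], "twist": [0, 0, 0]}]'

```text
clock: 22.15
position: [0.6314, -0.0849, 0.101]
ee_rot: [0.76, 0.65, -0.0, -0.0]
force: [-0.4, 0.4, -3.3]
grip_width: 0.0512
grip_force: 52.7
```

>>> jog_arm --commands '[{"xyz": [0, 0, 0], "twist": [0, 0, 0]}, {"xyz": [0, 0, 25], "twist": [0, 0, 0]}, {"xyz": [0, 0, 30], "twist": [0, 0, 0]}, {"xyz": [0, 0, 20], "twist": [0, 0, 0]}, {"xyz": [0, 0, 12], "twist": [0, 0, 0]}, {"xyz": [0, 0, 0], "twist": [0, 0, 0]}, {"xyz": [0, 0, 0], "twist": [0, 0, 0]}]'

```text
clock: 23.02
position: [0.6315, -0.0841, 0.0152]
ee_rot: [0.76, 0.65, 0.001, 0.001]
force: [0.3, -0.4, -1.7]
grip_width: 0.0509
grip_force: 52.9
```

Run:
```python
from h import *
delta(.631,-.0834,.006)
```

```text
t 23.02 pos [ 0.6315 -0.0841  0.0152] tool y hdg -8.89 tilt 0.13
delta mm [ 0.6 -0.7  9.2]
```

>>> jog_arm --commands '[{"xyz": [0, 0, 4], "twist": [0, 0, 0]}, {"xyz": [0, 0, 3], "twist": [0, 0, 0]}, {"xyz": [0, 0, 1.5], "twist": [0, 0, 0]}, {"xyz": [0, 0, 0], "twist": [0, 0, 0]}, {"xyz": [0, 0, 0.7], "twist": [0, 0, 0]}, {"xyz": [0, 0, 0], "twist": [0, 0, 0]}, {"xyz": [0, 0, 0], "twist": [0, 0, 0]}]'

```text
clock: 23.9
position: [0.6306, -0.0839, 0.0061]
ee_rot: [0.76, 0.65, -0.0, -0.0]
force: [-3.8, 0.3, 6.6]
grip_width: 0.0506
grip_force: 53.6
```

In contact. Releasing and moving to jar_tall.

>>> jog_arm --commands '[{"xyz": [0, 0, 0], "twist": [0, 0, 0]}, {"xyz": [0, 0, 0], "twist": [0, 0, 0]}, {"xyz": [0, 0, 0], "twist": [0, 0, 0]}, {"xyz": [0, 0, 0], "twist": [0, 0, 0]}, {"xyz": [0, 0, -20], "twist": [0, 0, 0]}, {"xyz": [0, 0, -50], "twist": [0, 0, 0]}, {"xyz": [0, 0, -55], "twist": [0, 0, 0]}, {"xyz": [0, 0, 0], "twist": [0, 0, 0]}]' --jaw 1.0

```text
clock: 24.9
position: [0.6352, -0.0851, 0.1387]
ee_rot: [0.76, 0.65, 0.004, 0.006]
force: [0.2, -0.1, 0.3]
grip_width: 0.085
grip_force: 0.0
```

>>> jog_arm --commands '[{"xyz": [20, -30, 0], "twist": [0, 0, 0]}, {"xyz": [40, -40, 0], "twist": [0, 0, 0]}, {"xyz": [40, -40, 0], "twist": [0, 0, 0]}, {"xyz": [40, -40, 0], "twist": [0, 0, 0]}, {"xyz": [40, -35, 0], "twist": [0, 0, 0]}, {"xyz": [40, -30, 0], "twist": [0, 0, 0]}, {"xyz": [35, -20, 0], "twist": [0, 0, 0]}, {"xyz": [20, -11, 0], "twist": [0, 0, 0]}, {"xyz": [0, 0, 0], "twist": [0, 0, 0]}, {"xyz": [0, 0, 0], "twist": [0, 0, 0]}]'

```text
clock: 26.15
position: [0.4302, 0.2255, 0.1299]
ee_rot: [0.76, 0.65, -0.0, 0.0]
force: [-0.7, 0.0, -0.3]
grip_width: 0.0852
grip_force: 0.0
```

Run:
```python
from h import *
jar([.631,-.0834],.109,.045); delta(.430,.2255,.008)
```

```text
top 360 circle [ 0.6316 -0.0835] mean [ 0.6311 -0.0834  0.1089]
side 206 circle [ 0.6303 -0.0815] mean [ 0.6295 -0.0782  0.1088]
t 26.25 pos [0.4304 0.2252 0.1298] tool y hdg -8.97 tilt 0.01
delta mm [  0.3  -0.5 121.8]
```

>>> jog_arm --commands '[{"xyz": [0, 0, 25], "twist": [0, 0, 0]}, {"xyz": [0, 0, 35], "twist": [0, 0, 0]}, {"xyz": [0, 0, 25], "twist": [0, 0, 0]}, {"xyz": [0, 0, 15], "twist": [0, 0, 0]}, {"xyz": [0, 0, 9], "twist": [0, 0, 0]}, {"xyz": [0, 0, 5], "twist": [0, 0, 0]}, {"xyz": [0, 0, 0], "twist": [0, 0, 0]}, {"xyz": [0, 0, 0], "twist": [0, 0, 0]}]'

```text
clock: 27.25
position: [0.4307, 0.2261, 0.0165]
ee_rot: [0.76, 0.65, 0.001, 0.0]
force: [0.9, -0.9, 0.7]
grip_width: 0.0851
grip_force: 0.0
```

>>> jog_arm --commands '[{"xyz": [0, 0, 0], "twist": [0, 0, 0]}, {"xyz": [0, 0, 0], "twist": [0, 0, 0]}, {"xyz": [0, 0, 0], "twist": [0, 0, 0]}, {"xyz": [0, 0, 0], "twist": [0, 0, 0]}, {"xyz": [0, 0, 0], "twist": [0, 0, 0]}, {"xyz": [0, 0, 0], "twist": [0, 0, 0]}]' --jaw 0.45

```text
clock: 28.0
position: [0.4302, 0.2261, 0.0165]
ee_rot: [0.76, 0.65, 0.0, -0.0]
force: [-2.5, -0.3, 6.2]
grip_width: 0.059
grip_force: 53.5
```

Run:
```python
from h import *
delta(.619,-.1623,.031)
```

```text
t 28.0 pos [0.4302 0.2261 0.0165] tool y hdg -8.9 tilt 0.01
delta mm [-354.6  246.6  -14.6]
```

Gripped at 59 mm. Lifting 135 mm to pass above the placed jars.

>>> jog_arm --commands '[{"xyz": [0, 0, -15], "twist": [0, 0, 0]}, {"xyz": [0, 0, -30], "twist": [0, 0, 0]}, {"xyz": [0, 0, -35], "twist": [0, 0, 0]}, {"xyz": [0, 0, -35], "twist": [0, 0, 0]}, {"xyz": [-20, 10, -20], "twist": [0, 0, 0]}, {"xyz": [-40, 20, 0], "twist": [0, 0, 0]}, {"xyz": [-45, 25, 0], "twist": [0, 0, 0]}, {"xyz": [-45, 25, 0], "twist": [0, 0, 0]}, {"xyz": [-45, 30, 0], "twist": [0, 0, 0]}, {"xyz": [-45, 35, 0], "twist": [0, 0, 0]}]'

```text
clock: 29.25
position: [0.5362, -0.0352, 0.1508]
ee_rot: [0.76, 0.65, 0.0, -0.0]
force: [-0.1, 0.5, -2.7]
grip_width: 0.0586
grip_force: 54.5
```

>>> jog_arm --commands '[{"xyz": [-40, 35, 0], "twist": [0, 0, 0]}, {"xyz": [-40, 35, 0], "twist": [0, 0, 0]}, {"xyz": [-25, 22, 0], "twist": [0, 0, 0]}, {"xyz": [-10, 9.5, 0], "twist": [0, 0, 0]}, {"xyz": [0, 0, 0], "twist": [0, 0, 0]}, {"xyz": [0, 0, 0], "twist": [0, 0, 0]}]'

```text
clock: 30.0
position: [0.618, -0.1616, 0.1505]
ee_rot: [0.759, 0.651, -0.0, -0.001]
force: [-0.1, 0.5, -2.6]
grip_width: 0.0591
grip_force: 54.5
```

Run:
```python
from h import *
delta(.619,-.1623,.031)
```

```text
t 30.0 pos [ 0.618  -0.1616  0.1505] tool y hdg -8.84 tilt 0.07
delta mm [ -0.7   1.3 119.5]
```

>>> jog_arm --commands '[{"xyz": [-0.5, 1, 25], "twist": [0, 0, 0]}, {"xyz": [0, 0, 35], "twist": [0, 0, 0]}, {"xyz": [0, 0, 30], "twist": [0, 0, 0]}, {"xyz": [0, 0, 15], "twist": [0, 0, 0]}, {"xyz": [0, 0, 7], "twist": [0, 0, 0]}, {"xyz": [0, 0, 0], "twist": [0, 0, 0]}, {"xyz": [0, 0, 0], "twist": [0, 0, 0]}]'

```text
clock: 30.88
position: [0.6207, -0.164, 0.0404]
ee_rot: [0.76, 0.65, 0.001, 0.001]
force: [0.1, -0.1, -2.4]
grip_width: 0.0589
grip_force: 54.6
```

>>> jog_arm --commands '[{"xyz": [0, 0, 4], "twist": [0, 0, 0]}, {"xyz": [0, 0, 2], "twist": [0, 0, 0]}, {"xyz": [0, 0, 1.5], "twist": [0, 0, 0]}, {"xyz": [0, 0, 0], "twist": [0, 0, 0]}, {"xyz": [0, 0, 0], "twist": [0, 0, 0]}]'

```text
clock: 31.5
position: [0.6196, -0.1636, 0.0312]
ee_rot: [0.76, 0.65, 0.0, 0.0]
force: [-0.1, -0.1, -2.0]
grip_width: 0.0592
grip_force: 54.6
```

>>> jog_arm --commands '[{"xyz": [0.5, 0, 0.6], "twist": [0, 0, 0]}, {"xyz": [0.5, 0, 0.5], "twist": [0, 0, 0]}, {"xyz": [0, 0, 0], "twist": [0, 0, 0]}, {"xyz": [0, 0, 0], "twist": [0, 0, 0]}]'

```text
clock: 32.0
position: [0.6199, -0.1629, 0.0306]
ee_rot: [0.76, 0.65, -0.0, 0.0]
force: [-2.4, -0.8, 1.9]
grip_width: 0.0591
grip_force: 54.8
```

In contact. Releasing and retreating.

>>> jog_arm --commands '[{"xyz": [0, 0, 0.3], "twist": [0, 0, 0]}, {"xyz": [0, 0, 0], "twist": [0, 0, 0]}]'

```text
clock: 32.25
position: [0.6199, -0.1629, 0.0306]
ee_rot: [0.76, 0.65, -0.0, 0.0]
force: [-3.2, -2.5, 4.6]
grip_width: 0.0594
grip_force: 55.0
```

>>> jog_arm --commands '[{"xyz": [0, 0, 0], "twist": [0, 0, 0]}, {"xyz": [0, 0, 0], "twist": [0, 0, 0]}, {"xyz": [0, 0, 0], "twist": [0, 0, 0]}, {"xyz": [0, 0, 0], "twist": [0, 0, 0]}, {"xyz": [0, 0, -20], "twist": [0, 0, 0]}, {"xyz": [0, 0, -45], "twist": [0, 0, 0]}, {"xyz": [0, 0, -50], "twist": [0, 0, 0]}, {"xyz": [0, 0, 0], "twist": [0, 0, 0]}]' --jaw 1.0

```text
clock: 33.25
position: [0.6238, -0.1643, 0.1533]
ee_rot: [0.76, 0.65, 0.003, 0.006]
force: [-0.1, 0.1, -0.2]
grip_width: 0.0856
grip_force: 0.0
```

>>> jog_arm --commands '[{"xyz": [-30, -30, 0], "twist": [0, 0, 0]}, {"xyz": [-40, -40, 0], "twist": [0, 0, 0]}, {"xyz": [-40, -40, 0], "twist": [0, 0, 0]}, {"xyz": [-20, -20, 0], "twist": [0, 0, 0]}, {"xyz": [0, 0, 0], "twist": [0, 0, 0]}, {"xyz": [0, 0, 0], "twist": [0, 0, 0]}]'

```text
clock: 34.0
position: [0.4717, -0.2706, 0.1451]
ee_rot: [0.76, 0.65, 0.0, 0.0]
force: [-0.3, 0.4, 0.2]
grip_width: 0.0854
grip_force: 0.0
```

Run:
```python
from h import *
for c,h in(((.656,.074),.069),((.6433,-.0045),.089),((.631,-.0834),.109),((.619,-.1623),.129)): print(c); jar(c,h,.045)
d=get_image("top"); cv2.imwrite("pics/end.png",cv2.resize(d["img"][90:330,180:500],None,fx=2,fy=2)); print(state()["position"])
```

```text
(0.656, 0.074)
top 137 circle [0.6562 0.0715] mean [0.6561 0.0713 0.0685]
side 123 circle [0.6544 0.0752] mean [0.6548 0.0766 0.0687]
(0.6433, -0.0045)
top 222 circle [ 0.643  -0.0049] mean [ 0.6425 -0.0049  0.0888]
side 174 circle [ 0.6409 -0.0028] mean [6.416e-01 4.000e-04 8.880e-02]
(0.631, -0.0834)
top 360 circle [ 0.6314 -0.0838] mean [ 0.6312 -0.0834  0.1087]
side 207 circle [ 0.6316 -0.0811] mean [ 0.6292 -0.0782  0.1089]
(0.619, -0.1623)
top 527 circle [ 0.6195 -0.1651] mean [ 0.6198 -0.1636  0.1288]
side 256 circle [ 0.6181 -0.1598] mean [ 0.6184 -0.1574  0.1282]
[ 0.47144086 -0.27065349  0.14476342]
```

View pics/end.png

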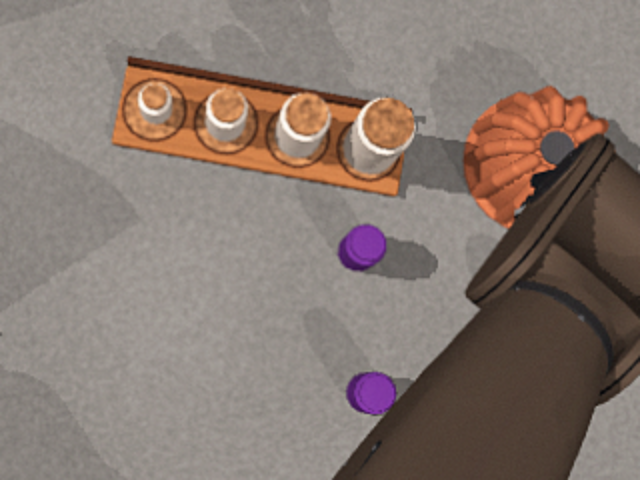

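All four jars stand on their marks in height order: crop (155,100), (227,115), (303,125) and (380,135). The arm is clear.

```bash
python3 -c "
from h import *
print(finish_job())"
```

```text
the job is handed in; nothing more can be done
None
```

The job is handed in: the four jars stand upright and released on their marks, within about 3 mm of centre by the cameras, small on mark_1 by the turntable up to tall on mark_4; the interface returned no verdict.

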